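# Load a blood tube on the wheel mixer and set its swing angle

### The job

On the wheel mixer, turn the free-spinning wheel by its rim until its long tube cradle, which starts down inside the case, stands at the very top, and let go of the wheel. Then pick the longer of the two blood tubes from its rest and lay it lengthways and centred in that cradle, then turn the graduated dial to 60 degrees against the index line on the case, and last press the start button fully down and let it come back up. Leave the shorter tube in its rest and do not push the other things on the bench about.

Things in the scene. Friction and masses are not known exactly. Their poses are not given: they have to be found in the camera images.
- mixer: Wheel mixer, a fixed white case 154 (x) by 194 (y) by 108 mm high; origin at the centre of its underside, x axis towards its back (away from the robot), z up. The front half (x below +5 mm) is a flat control deck at 108 mm height. The back half is a well, open at the top, in which the wheel stands; the wheel rises about 50 mm above the case.
- wheel_hub (a point): Centre of the wheel, 10 mm below the top of the case; the level axle runs along the mixer's x. The wheel is a balanced flat disc of radius 60 mm and 12 mm thickness (6 mm either side of this point) that turns without stops under light friction. From above it can be pinched across its thickness at the rim, between cradle and clips, and carried round. Axes as the mixer's.
- wheel (a joint): Angle of the wheel (rad), no stops; 0 or any full turn = long cradle at the very top. Grows when the top of the rim moves towards the mixer's -y (right, seen from the robot). Starts between 1.9 and 4.4, cradle down in the case. A third of a turn to either side of the cradle, the rim carries a small clip (12 by 12 mm, 14 mm above the rim), not to be used.
- cradle_seat (a point): Seat of the wheel's long cradle: where the middle of a laid tube's glass belongs, on the tube's axis, 80 mm from the hub; turns with the wheel, z outwards from the hub, x along the axle. Two V saddles on a 54 mm long, 12 mm wide bar on the rim, 47 mm apart along the axle, each 7 mm thick, 20 mm wide outside, tips 1 mm below the tube's axis; 40 mm between them is free for fingers.
- dial (a joint): Reading of the dial (rad): the line that stands at the index. 60 degrees = 1.047. Turning the dial clockwise seen from above raises the reading. Range -0.17 to 2.27, light friction, stays where it is left; starts between 0 and 0.5.
- dial_axis (a point): On the dial's vertical axis, on top of its flange, 5.5 mm above the deck. Flange of radius 33 mm with lines every 10 degrees from 0 to 120, long ones at 0, 30, 60, 90 and 120; the 0 is a double line. On the flange stands a round black grip of radius 20 mm and 22 mm high. The index is a black line on the deck beside the flange, towards the mixer's -x (the robot's side).
- start_button (a joint): Travel of the start button (m): 0 up, 0.006 fully down (4 N); springs back.
- start_button_top (a point): Centre of the top face of the start button, a grey round button of radius 11 mm in a black housing on the deck, 88 mm to the left (mixer's +y) of the dial; it is pressed straight down.
- long_tube: The longer blood tube, 82 mm, lying; origin at the centre of its closed bottom end, z axis along the tube towards the cap. Glass of radius 6.4 mm from 0 to 64 mm, then a cap of radius 7.6 mm to 82 mm. 12 g. It may lie in the cradle either way round.
- long_tube_mid (a point): Middle of the longer tube's glass, on its axis, 32 mm from its bottom end: the place to grip. It lies in a fixed rest about 34 mm above the bench, on two V saddles 46 mm apart and 5 mm thick, so 41 mm between them is free for fingers; the rest's foot is 7 mm high.
- short_tube: The shorter blood tube, 60 mm, lying in a like rest; not to be used. Origin and z axis as for the longer one.
- timer: Bench timer 64 by 68 by 21 mm lying on the bench, origin under its centre; a bystander.
- pen: Marker pen, 132 mm long, 13 mm high, lying in front of the mixer, origin under its centre; a bystander.
- tweezers: Steel forceps, 128 mm long, 10 mm high, lying in front of the mixer, origin under its centre; a bystander.
- cup: Specimen cup with a lid, 65 mm wide, 74 mm high, standing right of the mixer, origin under its centre; a bystander.

How it is judged:
By the outcome, as a careful person would: the job done as asked, in the order asked, and still so for the second after the job is handed in, with the robot touching nothing.
It also fails if it takes over 72 s, if anything falls off the work surface, if the arm or the gripper's body presses on something with over 40 N, if the wrist force passes 120 N, or if a joint passes its speed limit or range.

### The arm

A 7-joint arm with a two-finger parallel gripper is mounted at the origin on a cart in front of the work surface, level with it; the furniture and walls round the work are solid. World frame = base frame: x ahead of the robot, y to its left, z up, the work surface at z = 0. Lengths are in m, angles in rad, forces in N, time in s.
With the tool pointing down it reaches from about 0.4 to 0.85 m from the base axis. Payload 4.5 kg.
Tool frame: the origin (TCP) lies on the centre line of the jaws, within the pads' length; the fingertips stand 8 mm ahead of it and the grasp point (between the pads) lies 11 mm behind it; z points along the fingers, x is the direction in which the jaws open and shut, and the axes are right-handed (so a half turn about z gives the same grasp; the last joint's range is limited). The gripper opens to 88 mm and grips with 3 to 60 N. Pads are 18 mm wide; open, the fingers measure 123 mm over their backs; the gripper's body (75 mm by 187 mm) begins 45 mm behind the grasp point.
Start: joints at [-1.13, 0.689, -0.195, 1.565, 0.157, 0.902, -0.215], TCP at [0.247, 0.574, 0.247] pointing down, gripper open.
Joint ranges: [-3.01, 3.01], [-0.46, 2.08], [-1.47, 1.51], [0.13, 2.56], [-1, 4.14], [0.04, 2.09], [-2.66, 2.66]. Speed limits (rad/s): [2.57, 2.57, 3.14, 3.14, 3.14, 3.14, 3.14].

### API

Orientations are given as a unit quaternion [x, y, z, w].
In Python, from plant import r gives the robot as it stands.
- The arm moves only by the shell command python3 -m pendant 'ROWS' [FORCE]. ROWS is JSON, a list of rows, each a list of 3 entries, a list of its own where there are three numbers: the turn, a rotation vector about the tool's x, y, z in rad, then the shift along the tool's x, y, z in m, then the opening, from 0 (shut) to 1 (fully open). In form: [[[wx, wy, wz], [tx, ty, tz], claw], ...]. A call has 1 to 10 rows; each row is the pose to reach, as a shift and turn from the pose commanded when the call began, along the tool's axes at that moment; what a row does not reach only later rows make up. A row lasts 1/10 s, in which the tool goes at most 50 mm and 8.59 degrees, less where a joint would pass 70% of its speed; a pose out of reach is approached as far as the arm can. A call with a gripper value outside its range is refused whole. The fingers move at their own pace and stop on an object; FORCE is the grip in N (left out, the last holds). Time passes only in rows, so rows that repeat a pose let the fingers close. It gives the time, the measured TCP pose, the force and the opening at its end, in the units of the state.
- r.get_state(): the state, without advancing time (a new reading comes with each control period).
- r.snapshot(name): name is "scene" or "top" or "wrist"; returns a dict with "image" (420x560x3 uint8, red, green, blue), "mtx" (3x3 intrinsics, pixels), "R" (3x3) and "t" (3): a world point X has camera coordinates R X + t; the wrist camera has in their place "T_tool_cam" (4x4, takes a point from camera to tool coordinates, whose origin is the TCP and whose axes are the tool frame's). Camera axes: x right, y down, z forward; pixel columns grow to the right and rows downward; lengths in m; the calibration is good to about 2 mm. A picture is of the moment at which its call begins: read the wrist's pose just before it. There is no depth.
- r.finish_job(): hands the job in, once; it reports no verdict.
The state is a dict: "clock": time; "q": joint angles; "qd": joint speeds; "joint_torque": joint torques, N m; "tool_pos": TCP position; "eef_rot": TCP orientation; "contact_force": force on the tool from outside, world axes, zero at the start; "moment": the same for the moment, N m; "opening": opening from 0.0 (shut) to 1.0 (fully open).
Only numpy, scipy, OpenCV 4.12 (cv2) and the standard library are available. Lean on these libraries where they do the work, as an engineer would, in place of code of your own. Each camera call takes 0.05 s, during which the arm holds its last target. There are 200 camera calls.

## Working session

There is one attempt and no reset: what is moved stays moved. The work goes in short steps, Python scripts to look and compute and a shell command to move; the robot and the scene stay as the last step left them, time stands still between calls to the robot, and variables do not carry over. Pictures are saved under pics/ and viewed, about 8 in all and at most 12, crops included, and the job is handed in when it is done.

```bash
mkdir -p pics; ls
python3 - <<'E'
from plant import r
import cv2,numpy as np
s=r.get_state();print(s['clock'],s['tool_pos'],s['eef_rot'],s['opening'])
for n in ('scene','top'):
    d=r.snapshot(n);cv2.imwrite(f'pics/{n}0.png',d['image'][:,:,::-1]);np.savez(f'pics/{n}0.npz',**d)
    print(n,d['mtx'].tolist(),(-d['R'].T@d['t']).round(3))
E
```

```text
pics
0.0 [0.24707439 0.5733939  0.24591171] [ 8.35333330e-01  5.49742988e-01 -7.40416210e-04  5.70722212e-04] 0.996024777732722
scene [[387.0497661471563, 0.0, 279.3764583415814], [0.0, 387.0497661471563, 209.88119826600737], [0.0, 0.0, 1.0]] [ 0.101 -0.814  0.691]
top [[441.6134858926508, 0.0, 278.8889666298631], [0.0, 441.6134858926508, 208.46102540673763], [0.0, 0.0, 1.0]] [ 0.238 -0.244  1.316]
```

View pics/top0.png

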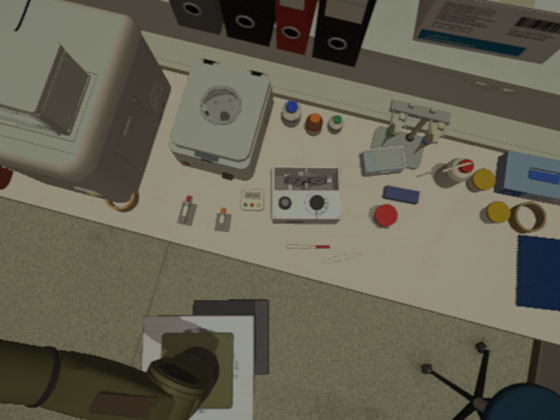

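View pics/scene0.png

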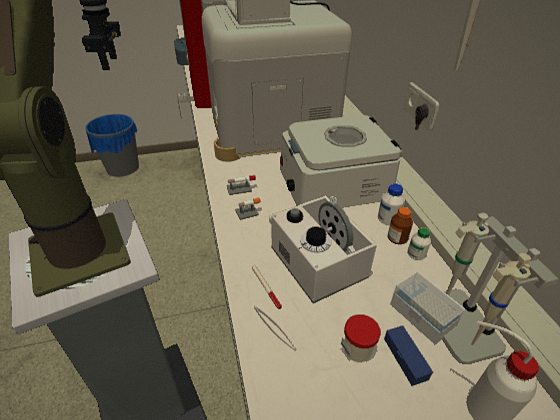

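```bash
cat > h.py <<'E'
import numpy as np,cv2
from scipy.spatial.transform import Rotation as Ro
def load(n): return dict(np.load(f'pics/{n}.npz'))
def ray(d,uv,z):
    K,R,t=d['mtx'],d['R'],d['t']; v=R.T@np.linalg.solve(K,[*uv,1]); c=-R.T@t
    return c+v*(z-c[2])/v[2]
def proj(d,X):
    p=d['mtx']@(d['R']@np.asarray(X)+d['t']); return p[:2]/p[2]
def wrist(name):
    from plant import r
    s=r.get_state(); d=r.snapshot('wrist'); T=np.eye(4); T[:3,:3]=Ro.from_quat(s['eef_rot']).as_matrix(); T[:3,3]=s['tool_pos']
    C=np.linalg.inv(T@d['T_tool_cam']); d['R'],d['t']=C[:3,:3],C[:3,3]
    np.savez(f'pics/{name}.npz',**d); cv2.imwrite(f'pics/{name}.png',d['image'][:,:,::-1]); return d
def move(X,ang=None):
    """shift/turn in tool axes from the current pose to world TCP X, tool down with x axis at yaw ang"""
    from plant import r
    s=r.get_state(); R=Ro.from_quat(s['eef_rot']); M=R.as_matrix()
    t=M.T@(np.asarray(X)-s['tool_pos']); w=np.zeros(3)
    if ang is not None:
        best=None
        for k in (0,np.pi):
            a=ang+k; G=np.array([[np.cos(a),np.sin(a),0],[np.sin(a),-np.cos(a),0],[0,0,-1]])
            v=(R.inv()*Ro.from_matrix(G)).as_rotvec()
            if best is None or np.linalg.norm(v)<np.linalg.norm(best): best=v
        w=best
    print('w',w.round(4).tolist(),'t',t.round(4).tolist(),'yaw',round(np.arctan2(M[1,0],M[0,0]),4),'q',np.round(s['q'],2).tolist())
E
python3 - <<'E'
from h import *
d=load('top0')
for n,uv,z in [('redcap',(189,199),.034),('redbot',(182,221),.034),('orcap',(223,210),.034),('orbot',(222,228),.034),('c1',(272,221),.108),('c2',(341,220),.108),('c3',(340,168),.108),('c4',(275,168),.108),('dial',(317,203),.13),('btn',(285,203),.12),('cup',(385,215),.074),('pen',(308,246),.01),('timer',(252,200),.02)]:
    print(n,ray(d,uv,z).round(3))
im=d['image'][:,:,::-1]
cv2.imwrite('pics/crop1.png',cv2.resize(im[160:270,165:345],None,fx=4.4,fy=4.4,interpolation=cv2.INTER_CUBIC))
E
```

```text
redcap [0.489 0.032 0.034]
redbot [0.423 0.05  0.034]
orcap [ 0.456 -0.07   0.034]
orbot [ 0.402 -0.068  0.034]
c1 [ 0.412 -0.216  0.108]
c2 [ 0.413 -0.406  0.108]
c3 [ 0.561 -0.408  0.108]
c4 [ 0.562 -0.224  0.108]
dial [ 0.457 -0.339  0.13 ]
btn [ 0.46  -0.252  0.12 ]
cup [ 0.432 -0.536  0.074]
pen [ 0.35 -0.32  0.01]
timer [ 0.488 -0.154  0.02 ]
```

View pics/crop1.png

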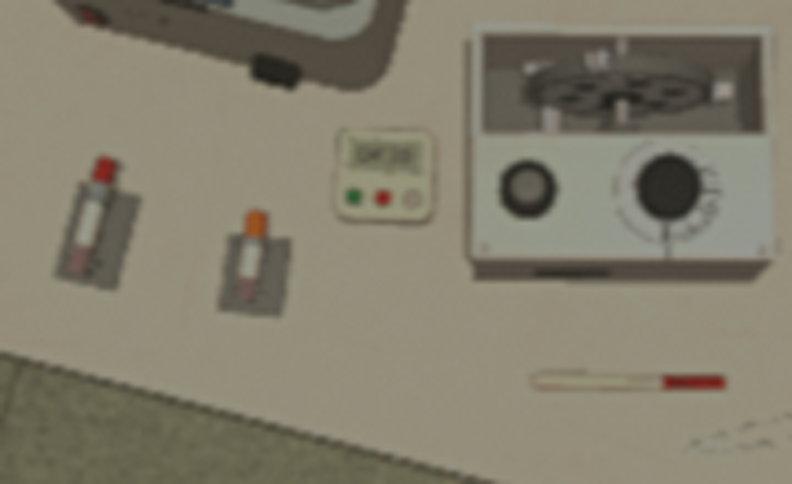

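Run:
```python
from h import *
from plant import r
print(r.snapshot('wrist')['T_tool_cam'].round(3).tolist())
move([.43,.05,.28],np.deg2rad(75)); move([.48,-.31,.30],0)
```

```text
[[1.0, -0.0, -0.001, -0.0], [0.0, 0.959, 0.283, -0.073], [0.001, -0.283, 0.959, -0.136], [0.0, 0.0, 0.0, 1.0]]
w [0.0, 0.0014, -0.1449] t [-0.4086, 0.3751, -0.0333] yaw 1.1641 q [-1.13, 0.69, -0.19, 1.57, 0.16, 0.9, -0.22]
w [0.0009, 0.0011, 1.1641] t [-0.7195, 0.5634, -0.0529] yaw 1.1641 q [-1.13, 0.69, -0.19, 1.57, 0.16, 0.9, -0.22]
```

```bash
python3 -m pendant '[[[0,0,-0.145],[-0.409,0.375,-0.033],1],[[0,0,-0.145],[-0.409,0.375,-0.033],1],[[0,0,-0.145],[-0.409,0.375,-0.033],1],[[0,0,-0.145],[-0.409,0.375,-0.033],1],[[0,0,-0.145],[-0.409,0.375,-0.033],1],[[0,0,-0.145],[-0.409,0.375,-0.033],1],[[0,0,-0.145],[-0.409,0.375,-0.033],1],[[0,0,-0.145],[-0.409,0.375,-0.033],1],[[0,0,-0.145],[-0.409,0.375,-0.033],1],[[0,0,-0.145],[-0.409,0.375,-0.033],1]]'
python3 - <<'E'
from h import *
wrist('w1'); move([.48,-.31,.30],0)
E
```

```text
clock: 1.15
tool_pos: [0.4118, 0.1008, 0.2766]
eef_rot: [0.793, 0.609, 0.0, 0.0]
contact_force: [1.2, 0.0, -0.2]
opening: 0.998
w [0.006, 0.0036, 1.2944] t [-0.3676, 0.1726, -0.0208] yaw 1.2944 q [-0.12, 0.4, -0.29, 2.09, 0.19, 0.68, 0.75]
```

```bash
python3 -m pendant '[[[0,0,1.31],[-0.37,0.17,-0.02],1],[[0,0,1.31],[-0.37,0.17,-0.02],1],[[0,0,1.31],[-0.37,0.17,-0.02],1],[[0,0,1.31],[-0.37,0.17,-0.02],1],[[0,0,1.31],[-0.37,0.17,-0.02],1],[[0,0,1.31],[-0.37,0.17,-0.02],1],[[0,0,1.31],[-0.37,0.17,-0.02],1],[[0,0,1.31],[-0.37,0.17,-0.02],1],[[0,0,1.31],[-0.37,0.17,-0.02],1],[[0,0,1.31],[-0.37,0.17,-0.02],1]]'
python3 - <<'E'
from h import *
import time
d=wrist('w2')
a=load('w1')['image'][:,:,::-1]
cv2.imwrite('pics/w12.png',np.hstack([cv2.resize(a,(400,300)),cv2.resize(d['image'][:,:,::-1],(400,300))]))
move([.48,-.31,.30],0)
E
```

```text
clock: 2.2
tool_pos: [0.4797, -0.3006, 0.2959]
eef_rot: [1.0, -0.002, -0.0, 0.0]
contact_force: [-0.0, 0.3, 0.0]
opening: 1.001
w [-0.0007, 0.001, 0.0007] t [0.0002, 0.0117, -0.0042] yaw 0.0007 q [0.42, 0.55, 0.1, 1.7, -0.06, 0.9, 0.54]
```

View pics/w2.png

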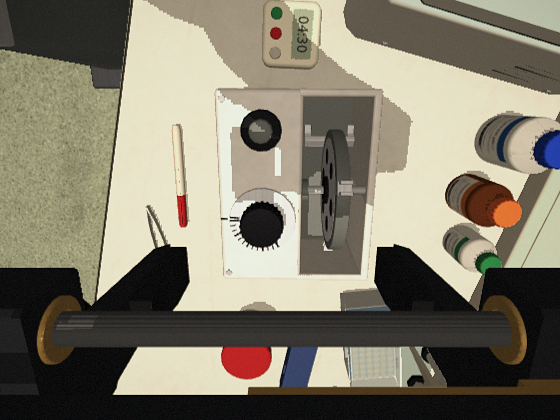

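View pics/w1.png

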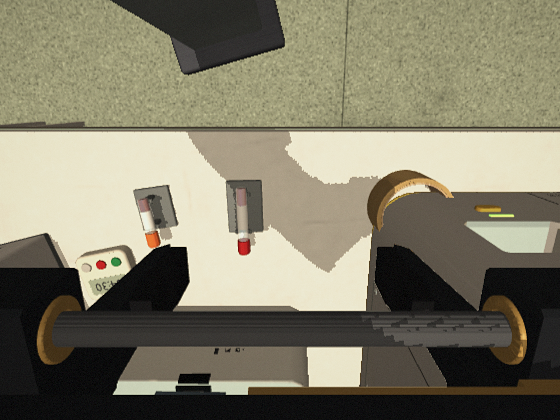

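Run:
```python
from h import *
d=load('w2')
C=[ray(d,uv,.108) for uv in [(217,91),(382,90),(367,279),(223,279)]]
print(np.round(C,4).tolist(), np.mean(C,0))
print('dial',ray(d,(262,226),.1355),'btn',ray(d,(260,129),.12),'wheel edge top',ray(d,(337,187),.158), 'index',ray(d,(226,218),.108),'well L wall',ray(d,(301,94),.108))
# cradle on plane through wheel: ray at x-plane
K,R,t=d['mtx'],d['R'],d['t'];c=-R.T@t
def wy(uv,rad,hub):
    v=R.T@np.linalg.solve(K,[*uv,1]); 
    out=[]
    for s in np.linspace(.1,.6,2000):
        p=c+v*s
        out.append((abs(np.hypot(p[1]-hub[1],p[2]-hub[2])-rad),p))
    import itertools
    e=np.array([o[0] for o in out]); m=[i for i in range(1,1999) if e[i]<e[i-1] and e[i]<=e[i+1] and e[i]<.002]
    for i in m:
        p=out[i][1]; print(uv,p.round(3),'theta',np.arctan2(-(p[1]-hub[1]),p[2]-hub[2])%(2*np.pi))
hub=[.53,np.mean(C,0)[1],.098]
for uv in [(308,130),(352,130),(314,125),(346,125)]: wy(uv,.08,hub)
im=d['image'][80:290,205:395,::-1]
cv2.imwrite('pics/c2.png',cv2.resize(im,None,fx=2.8,fy=2.8,interpolation=cv2.INTER_CUBIC))
d1=load('w1'); a,b=ray(d1,(244,253),.034),ray(d1,(241,188),.034); print('tube cap,bot',a,b,np.linalg.norm(a-b))
```

```text
[[0.4219, -0.2182, 0.108], [0.5705, -0.2182, 0.108], [0.5696, -0.4083, 0.108], [0.417, -0.4076, 0.108]] [ 0.49475184 -0.31304453  0.108     ]
dial [ 0.46141524 -0.33777041  0.1355    ] btn [ 0.46062346 -0.25108781  0.12      ] wheel edge top [ 0.52548208 -0.29545981  0.158     ] index [ 0.42373881 -0.33927031  0.108     ] well L wall [ 0.49763623 -0.2211914   0.108     ]
(308, 130) [ 0.502 -0.25   0.147] theta 5.377509525103996
(308, 130) [ 0.51  -0.259  0.04 ] theta 3.8921073164743216
(352, 130) [ 0.537 -0.25   0.148] theta 5.3807965461175415
(352, 130) [ 0.559 -0.259  0.039] theta 3.8866648058166686
(314, 125) [ 0.507 -0.246  0.142] theta 5.297576062533346
(314, 125) [ 0.516 -0.253  0.046] theta 3.997686335174463
(346, 125) [ 0.533 -0.247  0.142] theta 5.300683613198988
(346, 125) [ 0.551 -0.253  0.045] theta 3.9930626553772743
tube cap,bot [0.49841611 0.03031189 0.034     ] [0.42011108 0.05035152 0.034     ] 0.0808286186519523
```

View pics/c2.png

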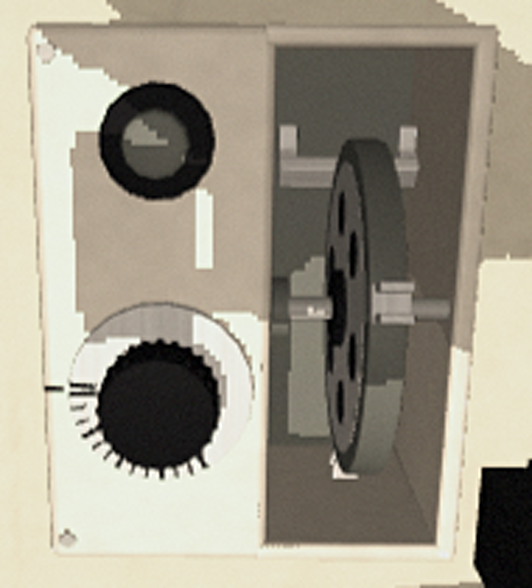

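Run:
```python
from h import *
move([.531,-.269,.20],0)
```

```text
w [-0.0007, 0.001, 0.0007] t [0.0513, -0.0292, 0.0958] yaw 0.0007 q [0.42, 0.55, 0.1, 1.7, -0.06, 0.9, 0.54]
```

```bash
python3 -m pendant '[[[0,0,0],[0.026,-0.015,0.048],0.4],[[0,0,0],[0.051,-0.029,0.096],0.4],[[0,0,0],[0.051,-0.029,0.096],0.4],[[0,0,0],[0.051,-0.029,0.096],0.4],[[0,0,0],[0.051,-0.029,0.096],0.4]]'
python3 - <<'E'
from h import *
d=wrist('w3'); move([.531,-.269,.126],0)
E
```

```text
clock: 2.75
tool_pos: [0.5307, -0.2702, 0.2017]
eef_rot: [1.0, -0.0, 0.0, 0.0]
contact_force: [-0.9, 0.6, -0.1]
opening: 0.569
w [0.0017, -0.0018, -0.0014] t [0.0001, -0.002, 0.0763] yaw -0.0014 q [0.35, 0.7, 0.08, 1.71, -0.08, 0.73, 0.47]
```

View pics/w3.png

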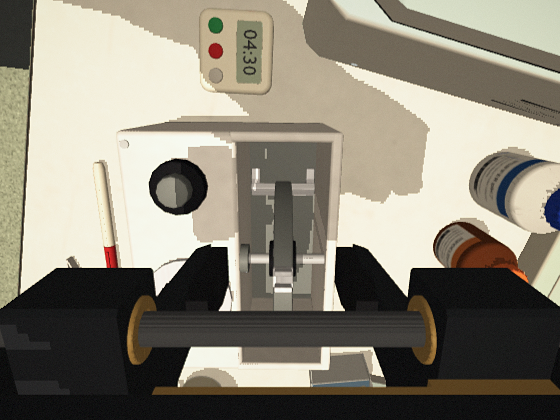

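```bash
python3 - <<'E'
from h import *
d=load('w3')
for n,uv,z in [('hub',(283,259),.098),('rim',(283,220),.135),('case TL',(119,131),.108),('case TR',(342,133),.108),('wellL',(236,140),.108),('btn',(175,188),.12),('cradle',(283,187),.04)]: print(n,ray(d,uv,z).round(4))
E
python3 -m pendant '[[[0,0,0],[0,-0.001,0.04],0.35],[[0,0,0],[0,-0.001,0.076],0.35],[[0,0,0],[0,-0.001,0.076],0.35],[[0,0,0],[0,-0.001,0.076],0.0],[[0,0,0],[0,-0.001,0.076],0.0],[[0,0,0],[0,-0.001,0.076],0.0],[[0,0,0],[0,-0.001,0.076],0.0],[[0,0,0],[0,-0.001,0.076],0.0]]' 10
```

```text
hub [ 0.532  -0.3134  0.098 ]
rim [ 0.5318 -0.2686  0.135 ]
case TL [ 0.4235 -0.2158  0.108 ]
case TR [ 0.5709 -0.2172  0.108 ]
wellL [ 0.5006 -0.2217  0.108 ]
btn [ 0.4609 -0.2516  0.12  ]
cradle [ 0.5322 -0.2707  0.04  ]
clock: 3.6
tool_pos: [0.5318, -0.269, 0.1256]
eef_rot: [1.0, -0.001, 0.001, 0.0]
contact_force: [-0.4, 0.4, 2.6]
opening: 0.135
```

```bash
python3 -m pendant '[[[0,0,0],[0,0.0064,-0.0082],0],[[0,0,0],[0,0.0142,-0.0150],0],[[0,0,0],[0,0.0233,-0.0200],0],[[0,0,0],[0,0.0332,-0.0232],0],[[0,0,0],[0,0.0435,-0.0243],0],[[0,0,0],[0,0.0539,-0.0234],0],[[0,0,0],[0,0.0638,-0.0204],0],[[0,0,0],[0,0.0730,-0.0155],0],[[0,0,0],[0,0.0810,-0.0089],0],[[0,0,0],[0,0.0863,-0.0026],0]]' 12
python3 -m pendant '[[[0,0,0],[0,0,0],0],[[0,0,0],[0,0,0],0],[[0,0,0],[0,0,0],0.3],[[0,0,0],[0,0,0],0.35],[[0,0,0],[0,0,-0.02],0.35],[[0,0,0],[0,0,-0.06],0.4],[[0,0,0],[0,-0.02,-0.08],0.4],[[0,0,0],[0,-0.02,-0.08],0.4],[[0,0,0],[0,-0.02,-0.08],0.4]]'
python3 - <<'E'
from h import *
wrist('w4'); move([.532,-.313,.15])
E
```

```text
clock: 4.6
tool_pos: [0.5309, -0.3565, 0.1264]
eef_rot: [1.0, -0.001, 0.0, 0.001]
contact_force: [2.5, 0.9, 1.9]
opening: 0.137
clock: 5.5
tool_pos: [0.5304, -0.3344, 0.2069]
eef_rot: [1.0, 0.0, -0.0, -0.0]
contact_force: [-0.3, -0.1, -0.0]
opening: 0.402
w [0.0, 0.0, 0.0] t [0.0022, -0.0219, 0.0561] yaw -0.0008 q [0.45, 0.74, 0.07, 1.61, -0.07, 0.8, 0.55]
```

View pics/w4.png

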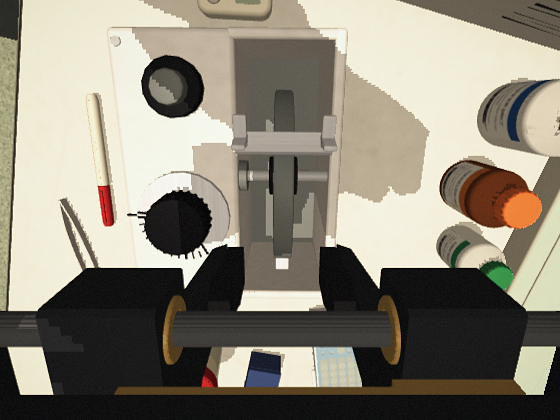

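```bash
cat >> h.py <<'E'
def theta(d,uv,rad,hub=(.532,-.3134,.098)):
    """wheel angle of the upper point at radius rad seen at uv (in y-z)"""
    R=d['R'];c=-R.T@d['t'];v=R.T@np.linalg.solve(d['mtx'],[*uv,1])
    p=c[1:]-hub[1:]; w=v[1:]; s=np.roots([w@w,2*p@w,p@p-rad**2]).real.min(); q=p+s*w
    return round(np.arctan2(-q[0],q[1]),3),(c+s*v).round(4)
E
python3 - <<'E'
from h import *
d=load('w4')
for uv,r in [((284,142),.066),((284,133),.066),((284,151),.066),((239,117),.079),((284,130),.075)]: print(uv,theta(d,uv,r))
print('hub',ray(d,(283,176),.098))
for a in (.35,.75): print(np.sin(a)*.052,np.cos(a)*.052+.098)
E
```

```text
(284, 142) (np.float64(-0.489), array([ 0.5319, -0.2824,  0.1563]))
(284, 133) (np.float64(-0.569), array([ 0.5319, -0.2779,  0.1536]))
(284, 151) (np.float64(-0.412), array([ 0.5319, -0.287 ,  0.1585]))
(239, 117) (np.float64(-0.597), array([ 0.5088, -0.269 ,  0.1633]))
(284, 130) (np.float64(-0.529), array([ 0.5318, -0.2755,  0.1627]))
hub [ 0.53150523 -0.31352157  0.098     ]
0.01783068598768347 0.14684738106806372
0.03544521552121337 0.13604782118143868
```

```bash
python3 -m pendant '[[[0,0,0],[0.0015,-0.0056,0.03],0.38],[[0,0,0],[0.0015,-0.0056,0.059],0.38],[[0,0,0],[0.0015,-0.0056,0.059],0.35],[[0,0,0],[0.0015,-0.0056,0.059],0],[[0,0,0],[0.0015,-0.0056,0.059],0],[[0,0,0],[0.0015,-0.0056,0.059],0],[[0,0,0],[0.0015,-0.0056,0.059],0],[[0,0,0],[0.0015,-0.0056,0.059],0]]' 12
python3 -m pendant '[[[0,0,0],[0,0.0049,0.0018],0],[[0,0,0],[0,0.0096,0.004],0],[[0,0,0],[0,0.014,0.0068],0],[[0,0,0],[0,0.0181,0.0099],0],[[0,0,0],[0,0.0205,0.012],0],[[0,0,0],[0,0.0205,0.012],0],[[0,0,0],[0,0.0205,0.012],0],[[0,0,0],[0,0.0205,0.012],0]]'
python3 - <<'E'
from h import *
d=wrist('w5'); cv2.imwrite('pics/c5.png',cv2.resize(d['image'][20:300,150:400,::-1],None,fx=2,fy=2,interpolation=cv2.INTER_CUBIC))
for rd,lab in ((.066,'bar'),(.0,'x')):
    pass
for r_,o in ((.079,-.010),(.079,.010),(.066,-.006),(.066,.006)):
    print(r_,o,proj(d,[.532-.0235,-.3134-o,.098+r_]).round(1),proj(d,[.532+.0235,-.3134-o,.098+r_]).round(1))
E
```

```text
clock: 6.35
tool_pos: [0.5312, -0.3305, 0.1489]
eef_rot: [1.0, -0.001, -0.001, 0.001]
contact_force: [-5.4, -0.9, 5.0]
opening: 0.135
clock: 7.15
tool_pos: [0.5311, -0.3507, 0.1361]
eef_rot: [1.0, -0.001, -0.001, 0.0]
contact_force: [-5.4, -0.8, 1.6]
opening: 0.137
0.079 -0.01 [202.2 194.2] [364.7 194. ]
0.079 0.01 [206.7 257.4] [360.4 257.2]
0.066 -0.006 [211.9 195.7] [354.8 195.5]
0.066 0.006 [214.1 229.8] [352.7 229.7]
```

View pics/c5.png

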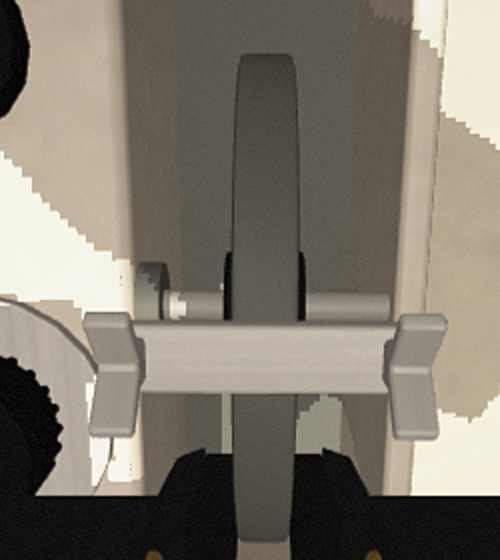

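Run:
```python
from h import *
d=load('w5')
print(proj(d,[.532-.03,-.3134,.098]),proj(d,[.532+.03,-.3134,.098]), 'radius 4 axle top',proj(d,[.55,-.3134+.004,.098]),proj(d,[.55,-.3134-.004,.098]))
for v,r_,o in ((176.5,.079,-.01),(238.5,.079,.01),(181,.0665,-.006),(216,.0665,.006)):
    R=np.hypot(r_,o); print(theta(d,(281,v),R)[0]-np.arctan2(o,r_))
```

```text
[225.21895056 173.34872563] [340.82325387 173.13440653] radius 4 axle top [317.89664978 165.54532116] [317.4683288  180.71190124]
-0.06408737431420178
-0.08091262568579823
-0.07401807879707684
-0.07798192120292317
```

```bash
python3 -m pendant '[[[0,0,0],[0,0.0014,0.0014],0],[[0,0,0],[0,0.0028,0.0029],0],[[0,0,0],[0,0.0028,0.0029],0],[[0,0,0],[0,0.0028,0.0029],0.1],[[0,0,0],[0,0.0028,0.0029],0.35],[[0,0,0],[0,0.0028,0.0029],0.4],[[0,0,0],[0,0.0028,-0.04],0.4],[[0,0,0],[0,0.0028,-0.09],0.4],[[0,0,0],[0,0.0028,-0.1],0.4],[[0,0,0],[0,0.0028,-0.1],0.4]]'
python3 - <<'E'
from h import *
d=wrist('w6'); cv2.imwrite('pics/c6.png',cv2.resize(d['image'][20:300,150:400,::-1],None,fx=2,fy=2,interpolation=cv2.INTER_CUBIC))
for r_,o in ((.079,-.010),(.079,.010),(.0665,-.006),(.0665,.006),(0,0)):
    p=np.array([proj(d,[.532+k,-.3134-o,.098+r_]) for k in (-.0235,.0235)]); print(r_,o,((p-[150,20])*2).round(0).tolist())
E
```

```text
clock: 8.2
tool_pos: [0.5348, -0.3531, 0.2387]
eef_rot: [1.0, -0.0, 0.003, 0.001]
contact_force: [-0.6, 0.5, -0.0]
opening: 0.4
0.079 -0.01 [[170.0, 247.0], [333.0, 247.0]]
0.079 0.01 [[172.0, 315.0], [331.0, 315.0]]
0.0665 -0.006 [[175.0, 255.0], [329.0, 255.0]]
0.0665 0.006 [[177.0, 294.0], [328.0, 294.0]]
0 0 [[195.0, 249.0], [312.0, 249.0]]
```

View pics/c6.png

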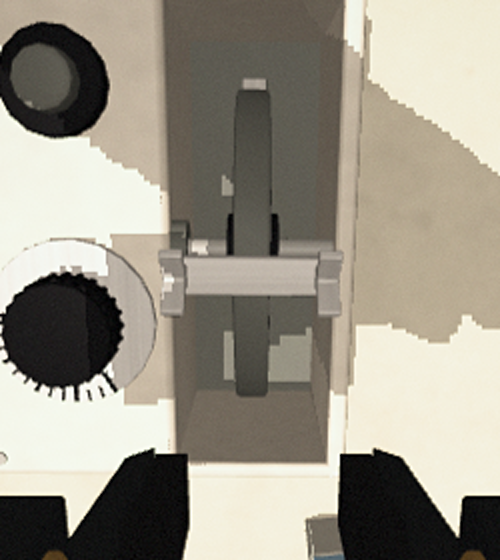

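```bash
python3 -m pendant '[[[0,0,-1.32],[-0.083,-0.395,0],0.5],[[0,0,-1.32],[-0.083,-0.395,0],0.5],[[0,0,-1.32],[-0.083,-0.395,0],0.5],[[0,0,-1.32],[-0.083,-0.395,0],0.5],[[0,0,-1.32],[-0.083,-0.395,0],0.5],[[0,0,-1.32],[-0.083,-0.395,0],0.5],[[0,0,-1.32],[-0.083,-0.395,0],0.5],[[0,0,-1.32],[-0.083,-0.395,0.03],0.5],[[0,0,-1.32],[-0.083,-0.395,0.07],0.5],[[0,0,-1.32],[-0.083,-0.395,0.07],0.5]]'
python3 -m pendant '[[[0,0,0],[0,0,0],0.5],[[0,0,0],[0,0,0],0.5],[[0,0,0],[0,0,0],0.5]]'
python3 - <<'E'
from h import *
d=wrist('w7'); h=cv2.cvtColor(d['image'],cv2.COLOR_RGB2HSV)
m=((h[...,0]<6)|(h[...,0]>172))&(h[...,1]>150)&(h[...,2]>60); m[300:]=0
n,l,st,ce=cv2.connectedComponentsWithStats(m.astype(np.uint8))
for i in np.argsort(-st[1:,4])[:4]+1: print(st[i],ce[i].round(1),ray(d,ce[i],.036).round(4))
for name,z in (('pred bot',None),):
    print(proj(d,[.421,.0504,.034]),proj(d,[.498,.030,.034]),proj(d,[.452,.0425,.034]))
cv2.imwrite('pics/c7.png',cv2.resize(d['image'][:300,:,::-1],None,fx=1.4,fy=1.4))
E
```

```text
clock: 9.25
tool_pos: [0.4452, 0.0445, 0.161]
eef_rot: [0.788, 0.615, -0.005, -0.004]
contact_force: [-1.2, 0.0, 0.8]
opening: 0.503
clock: 9.55
tool_pos: [0.4509, 0.0411, 0.1675]
eef_rot: [0.792, 0.611, 0.001, 0.001]
contact_force: [0.1, 0.1, -0.6]
opening: 0.496
[275 231  17  21 310] [283.1 241.5] [0.4903 0.0319 0.036 ]
[ 76 259  14   9 107] [ 82.6 263.4] [ 0.4662 -0.1406  0.036 ]
[283.65892029 156.47649525] [283.23341743 249.09575833] [283.84965776 195.487178  ]
```

View pics/c7.png

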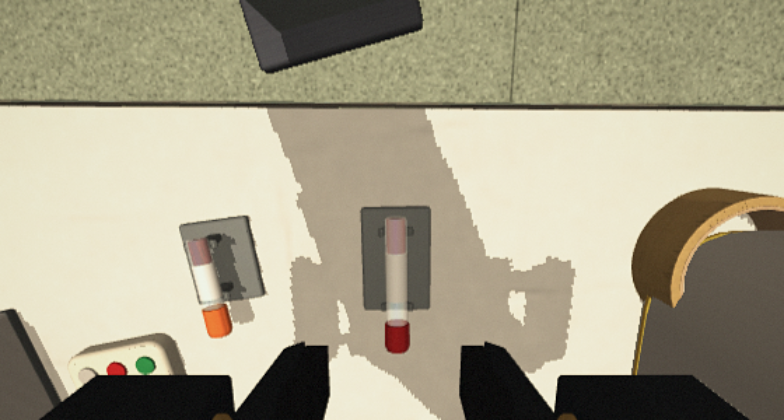

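Run:
```python
from h import *
d=load('w7')
b=ray(d,(282.9,155),.034);c=ray(d,(284.3,251.4),.034)
u=(c-b)/np.linalg.norm(c-b); s1=ray(d,(283,165),.028);s2=ray(d,(283.5,218),.028)
print(b,c,np.linalg.norm(c-b),'ang',np.arctan2(u[1],u[0]),'saddles',s1,s2,np.linalg.norm(s1-s2))
capm=ray(d,(283.1,241.5),.036); print('mid via bot',b+.032*u,'via end',c-.05*u,'via capcentroid',capm-.041*u)
m=b+.032*u; move([m[0],m[1],.10],np.arctan2(u[1],u[0])+np.pi/2)
```

```text
[0.41971595 0.05011438 0.034     ] [0.50031627 0.0303441  0.034     ] 0.08298961584816482 ang -0.2405388297383238 saddles [0.4285148  0.04793206 0.028     ] [0.47278802 0.03683384 0.028     ] 0.045643050511503004
mid via bot [0.45079466 0.04249115 0.034     ] via end [0.45175578 0.0422554  0.034     ] via capcentroid [0.45051895 0.04163478 0.036     ]
w [0.0031, -0.0007, -0.0146] t [0.0011, -0.0006, 0.0674] yaw 1.3157 q [-0.07, 0.62, -0.2, 2.15, 0.3, 0.4, 0.81]
```

```bash
python3 -m pendant '[[[0,0,-0.0146],[0.001,-0.0006,0.05],0.45],[[0,0,-0.0146],[0.001,-0.0006,0.1],0.45],[[0,0,-0.0146],[0.001,-0.0006,0.1394],0.45],[[0,0,-0.0146],[0.001,-0.0006,0.1394],0.45],[[0,0,-0.0146],[0.001,-0.0006,0.1394],0.45],[[0,0,-0.0146],[0.001,-0.0006,0.1394],0],[[0,0,-0.0146],[0.001,-0.0006,0.1394],0],[[0,0,-0.0146],[0.001,-0.0006,0.1394],0],[[0,0,-0.0146],[0.001,-0.0006,0.1394],0],[[0,0,-0.0146],[0.001,-0.0006,0.1394],0]]' 8
```

```text
clock: 10.6
tool_pos: [0.4504, 0.0425, 0.0272]
eef_rot: [0.786, 0.618, 0.0, 0.001]
contact_force: [0.7, -1.7, 4.5]
opening: 0.141
```

```bash
python3 -m pendant '[[[0,0,0],[0,0,0],0],[[0,0,0],[0,0,-0.03],0],[[0,0,0],[0,0,-0.08],0],[[0,0,0],[0,0,-0.13],0],[[0,0,0],[0,0,-0.18],0],[[0,0,0],[0,0,-0.21],0],[[0,0,0],[0,0,-0.21],0],[[0,0,0],[0,0,-0.21],0]]'
python3 - <<'E'
from h import *
wrist('w8'); move([.532,-.3134,.235],np.pi/2)
E
```

```text
clock: 11.4
tool_pos: [0.4501, 0.0436, 0.2378]
eef_rot: [0.786, 0.618, 0.002, 0.001]
contact_force: [-0.1, -0.5, -1.3]
opening: 0.143
w [0.0001, 0.0001, -0.2375] t [-0.327, 0.1643, 0.0014] yaw 1.3333 q [0.31, 0.58, -0.78, 2.06, 0.61, 0.74, 0.47]
```

```bash
python3 -m pendant '[[[0,0,-0.2375],[-0.327,0.1643,0],0],[[0,0,-0.2375],[-0.327,0.1643,0],0],[[0,0,-0.2375],[-0.327,0.1643,0],0],[[0,0,-0.2375],[-0.327,0.1643,0],0],[[0,0,-0.2375],[-0.327,0.1643,0],0],[[0,0,-0.2375],[-0.327,0.1643,0],0],[[0,0,-0.2375],[-0.327,0.1643,0],0],[[0,0,-0.2375],[-0.327,0.1643,0],0],[[0,0,-0.2375],[-0.327,0.1643,0],0],[[0,0,-0.2375],[-0.327,0.1643,0],0]]'
python3 -m pendant '[[[0,0,0],[0,0,0],0],[[0,0,0],[0,0,0],0],[[0,0,0],[0,0,0],0]]'
python3 - <<'E'
from h import *
d=wrist('w9'); move([.532,-.3134,.173],np.pi/2)
cv2.imwrite('pics/c9.png',cv2.resize(d['image'][:,:,::-1],None,fx=1.4,fy=1.4))
E
```

```text
clock: 12.45
tool_pos: [0.5316, -0.3111, 0.2343]
eef_rot: [0.706, 0.708, -0.0, -0.002]
contact_force: [-0.3, 1.6, 0.1]
opening: 0.14
clock: 12.75
tool_pos: [0.5324, -0.3118, 0.2367]
eef_rot: [0.706, 0.708, -0.0, -0.0]
contact_force: [1.2, 0.2, 0.4]
opening: 0.142
w [-0.0, 0.0001, 0.002] t [-0.0013, -0.0004, 0.0638] yaw 1.5728 q [0.9, 0.81, -0.86, 1.58, 0.68, 1.07, 1.43]
```

```bash
python3 -m pendant '[[[0,0,0.002],[-0.0013,-0.0004,0.03],0],[[0,0,0.002],[-0.0013,-0.0004,0.05],0],[[0,0,0.002],[-0.0013,-0.0004,0.058],0],[[0,0,0.002],[-0.0013,-0.0004,0.062],0],[[0,0,0.002],[-0.0013,-0.0004,0.064],0],[[0,0,0.002],[-0.0013,-0.0004,0.064],0],[[0,0,0.002],[-0.0013,-0.0004,0.064],0]]'
python3 - <<'E'
from h import *
d=wrist('w10'); h=cv2.cvtColor(d['image'],cv2.COLOR_RGB2HSV)
m=((h[...,0]<6)|(h[...,0]>172))&(h[...,1]>150)&(h[...,2]>60)
n,l,st,ce=cv2.connectedComponentsWithStats(m.astype(np.uint8))
for i in np.argsort(-st[1:,4])[:4]+1: print(st[i],ce[i].round(1),ray(d,ce[i],.18).round(4))
print(proj(d,[.573,-.3134,.1806]))
E
```

```text
clock: 13.5
tool_pos: [0.5325, -0.3143, 0.1734]
eef_rot: [0.708, 0.706, 0.0, 0.001]
contact_force: [-1.1, -0.2, 0.3]
opening: 0.144
[265 347  33  38 967] [280.9 365.9] [ 0.5761 -0.3151  0.18  ]
[466 112  16  15 182] [473.5 119.2] [ 0.4656 -0.2438  0.18  ]
[284.62399189 361.36382719]
```

```bash
python3 -m pendant '[[[0,0,0],[0.0005,0,0.001],0],[[0,0,0],[0.0005,0,0.0018],0],[[0,0,0],[0.0005,0,0.0018],0]]'
python3 -m pendant '[[[0,0,0],[0,0,0],0.18],[[0,0,0],[0,0,0],0.22],[[0,0,0],[0,0,0],0.35],[[0,0,0],[0,0,0],0.4],[[0,0,0],[0,0,-0.02],0.4],[[0,0,0],[0,0,-0.06],0.4],[[0,0,0],[0,0,-0.1],0.4],[[0,0,0],[0,0,-0.1],0.4],[[0,0,0],[0,0,-0.1],0.4],[[0,0,0],[0,0,-0.1],0.4]]'
python3 - <<'E'
from h import *
d=wrist('w11'); h=cv2.cvtColor(d['image'],cv2.COLOR_RGB2HSV)
m=((h[...,0]<6)|(h[...,0]>172))&(h[...,1]>150)&(h[...,2]>60)
n,l,st,ce=cv2.connectedComponentsWithStats(m.astype(np.uint8))
for i in np.argsort(-st[1:,4])[:4]+1: print(st[i],ce[i].round(1),ray(d,ce[i],.183).round(4))
print(proj(d,[.573,-.3134,.183]))
# saddles: (u,v) predicted
for k in (-.027,.027):
  for o in (-.01,.01): print(k,o,proj(d,[.532+k,-.3134+o,.177]).round(1))
cv2.imwrite('pics/c11.png',cv2.resize(d['image'][90:350,130:450,::-1],None,fx=2.3,fy=2.3,interpolation=cv2.INTER_CUBIC))
E
```

```text
clock: 13.85
tool_pos: [0.5323, -0.3138, 0.1713]
eef_rot: [0.708, 0.706, 0.0, 0.0]
contact_force: [-1.5, 0.3, 3.0]
opening: 0.14
clock: 14.85
tool_pos: [0.5309, -0.3139, 0.2694]
eef_rot: [0.708, 0.706, -0.001, -0.001]
contact_force: [0.2, -0.3, -0.3]
opening: 0.403
[   0   38   77   73 4438] [37.6 73.9] [ 0.4408 -0.4633  0.183 ]
[272 254  19  26 392] [280.9 267.7] [ 0.5719 -0.3148  0.183 ]
[420 112  12  11  98] [425.7 117.1] [ 0.467  -0.2229  0.183 ]
[282.84109622 269.09300858]
-0.027 -0.01 [268.  174.6]
-0.027 0.01 [297.4 174.6]
0.027 -0.01 [269.  247.8]
0.027 0.01 [296.6 247.7]
```

```bash
cat >> h.py <<'E'
def dial(d,c,z=.1135,rs=np.arange(.0225,.033,.0005)):
    """dark-line angles (deg, ccw from the -x index) on the flange"""
    g=cv2.cvtColor(d['image'],cv2.COLOR_RGB2GRAY).astype(np.float32)
    A=np.arange(-60,140,1.); out=[]
    def samp(r,zz):
        P=[proj(d,[c[0]-r*np.cos(np.deg2rad(a)),c[1]-r*np.sin(np.deg2rad(a)),zz]) for a in A]
        P=np.array(P,np.float32)[None]; return cv2.remap(g,P[...,0],P[...,1],cv2.INTER_LINEAR)[0]
    return A,np.array([samp(r,z) for r in rs]),np.array([samp(r,.108) for r in np.arange(.034,.046,.001)])
E
python3 - <<'E'
from h import *
for n in ('w11','w10','w6'):
    d=load(n); h=cv2.cvtColor(d['image'],cv2.COLOR_RGB2GRAY)
    p=proj(d,[.4614,-.338,.1355]); print(n,'pred grip',p.round(1))
    m=(h<45).astype(np.uint8); m[250:]=0; k,l,st,ce=cv2.connectedComponentsWithStats(m)
    for i in np.argsort(-st[1:,4])[:4]+1: print('  ',st[i],ce[i].round(1),ray(d,ce[i],.1355).round(4))
d=load('w11'); A,F,I=dial(d,(.4614,-.338))
cv2.imwrite('pics/u11.png',cv2.resize(np.vstack([F,I]).astype(np.uint8),(800,500),interpolation=cv2.INTER_NEAREST))
for nm,M in (('flange',F[8:16]),('index',I[2:8])):
    s=M.mean(0); s2=s-cv2.blur(s[None],(15,1))[0]; print(nm,[(A[i],int(s2[i])) for i in range(2,198) if s2[i]<-12 and s2[i]==s2[i-2:i+3].min()])
E
```

```text
w11 pred grip [250.1 107.5]
   [ 211   78   64   55 2186] [246.9 104.8] [ 0.4594 -0.3404  0.1355]
   [ 333   83   47   47 1064] [354.4 105.6] [ 0.4602 -0.2587  0.1355]
   [  0 120  82  49 705] [ 59.9 142.7] [ 0.4877 -0.4879  0.1355]
   [480 184  40  23 536] [500.1 194.9] [ 0.5308 -0.1353  0.1355]
w10 pred grip [233.8 106.3]
   [ 177   48   95   97 5409] [229.1 101.5] [ 0.4591 -0.3402  0.1355]
   [ 359   69   72   71 2443] [390.5 103.2] [ 0.4601 -0.2613  0.1355]
   [  0 139  23  48 951] [ 10.4 162. ] [ 0.4886 -0.4539  0.1355]
   [307 218  21  10 167] [315.7 222.4] [ 0.5219 -0.2963  0.1355]
w6 pred grip [178.3 185.3]
   [ 144  156   68   64 2646] [180.4 184.8] [ 0.4629 -0.3376  0.1355]
   [ 148   31   56   58 1597] [178.2  60.5] [ 0.4686 -0.2548  0.1355]
   [  0   0  30  35 778] [14.2 14.9] [ 0.3685 -0.2284  0.1355]
   [526  68  34  49 600] [538.1  92.8] [ 0.7072 -0.2749  0.1355]
flange [(np.float64(-1.0), -88), (np.float64(5.0), -81), (np.float64(14.0), -27), (np.float64(32.0), -155), (np.float64(59.0), -152), (np.float64(86.0), -149), (np.float64(105.0), -25), (np.float64(114.0), -144)]
index [(np.float64(3.0), -111), (np.float64(59.0), -20), (np.float64(69.0), -17), (np.float64(78.0), -13)]
```

```bash
cat > fit.py <<'E'
from h import *
from scipy.optimize import least_squares
def lines(d,c):
    A,F,I=dial(d,c); out=[]
    for M in (F[8:16],I[2:8]):
        s=M.mean(0); s2=s-cv2.blur(s[None],(15,1))[0]; o=[]
        for i in range(3,197):
            if s2[i]<-50 and s2[i]==s2[i-2:i+3].min():
                w=np.clip(-s2[i-2:i+3]-20,0,None); o.append((w@A[i-2:i+3])/w.sum())
        out.append(np.round(o,1))
    return out
if __name__=='__main__':
    import sys
    d=load(sys.argv[1]); c=np.array([float(sys.argv[2]),float(sys.argv[3])])
    for _ in range(3):
        L,I=lines(d,c); print(c.round(4),L,I)
        if len(L)<6 or L[1]-L[0]>9: break
        a=np.deg2rad([(L[0]+L[1])/2,*L[2:6]]); P=c-.02825*np.c_[np.cos(a),np.sin(a)]
        f=lambda x:np.arctan2(-(P[:,1]-x[1]),-(P[:,0]-x[0]))-x[2]-np.deg2rad([0,30,60,90,120])
        s=least_squares(f,[*c,0]); c=s.x[:2]; print(s.x[:2].round(4),'zero at',np.rad2deg(s.x[2]).round(2),'res',np.rad2deg(s.fun).round(2))
E
python3 fit.py w11 .4605 -.339
```

```text
[ 0.4605 -0.339 ] [ -3.9   2.8  12.2  31.3  41.   59.9  88.3 117.1] [1.8]
[ 0.4468 -0.3467] zero at -31.86 res [ 3.09 -5.33  5.46 -3.4   0.19]
[ 0.4468 -0.3467] [-15.  117.7] []
```

```bash
python3 -m pendant '[[[0,0,-0.15],[-0.025,-0.07,0],0.62],[[0,0,-0.3],[-0.025,-0.07,0],0.62],[[0,0,-0.45],[-0.025,-0.07,0.02],0.62],[[0,0,-0.6],[-0.025,-0.07,0.07],0.62],[[0,0,-0.75],[-0.025,-0.07,0.07],0.62],[[0,0,-0.79],[-0.025,-0.07,0.07],0.62],[[0,0,-0.79],[-0.025,-0.07,0.07],0.62],[[0,0,-0.79],[-0.025,-0.07,0.07],0.62]]'
python3 - <<'E'
from h import *
from plant import r
print(np.round(r.get_state()['q'],2))
move([.461,-.339,.134],np.deg2rad(135))
E
```

```text
clock: 15.7
tool_pos: [0.4616, -0.3385, 0.2]
eef_rot: [0.382, 0.924, 0.0, -0.001]
contact_force: [0.1, 0.1, -0.8]
opening: 0.62
[ 1.1   0.87 -1.03  1.75  0.86  1.05  2.11]
w [0.0, -0.0014, 0.0019] t [-0.0001, -0.0008, 0.066] yaw 2.3581 q [1.1, 0.87, -1.03, 1.75, 0.86, 1.05, 2.11]
```

```bash
python3 -m pendant '[[[0,0,0],[0,-0.0008,0.03],0.6],[[0,0,0],[0,-0.0008,0.055],0.6],[[0,0,0],[0,-0.0008,0.066],0.6],[[0,0,0],[0,-0.0008,0.066],0.6],[[0,0,0],[0,-0.0008,0.066],0.3],[[0,0,0],[0,-0.0008,0.066],0.3],[[0,0,0],[0,-0.0008,0.066],0.3],[[0,0,0],[0,-0.0008,0.066],0.3]]' 8
```

```text
clock: 16.5
tool_pos: [0.4616, -0.3387, 0.1359]
eef_rot: [0.381, 0.924, 0.0, 0.0]
contact_force: [-2.3, 1.9, 6.4]
opening: 0.448
```

```bash
python3 -m pendant '[[[0,0,0.11],[0,0,0],0.3],[[0,0,0.22],[0,0,0],0.3],[[0,0,0.33],[0,0,0],0.3],[[0,0,0.44],[0,0,0],0.3],[[0,0,0.55],[0,0,0],0.3],[[0,0,0.66],[0,0,0],0.3],[[0,0,0.77],[0,0,0],0.3],[[0,0,0.88],[0,0,0],0.3],[[0,0,0.98],[0,0,0],0.3],[[0,0,1.01],[0,0,0],0.3]]' 12
python3 -m pendant '[[[0,0,0],[0,0,0],0.3],[[0,0,0],[0,0,0],0.3],[[0,0,0],[0,0,0],0.3]]'
python3 - <<'E'
from h import *
from fit import lines
d=wrist('w12'); print(lines(d,(.4605,-.339)))
from plant import r
t=r.snapshot('top'); np.savez('pics/top12.npz',**t)
A,F,I=dial(d,(.4605,-.339))
cv2.imwrite('pics/u12.png',cv2.resize(np.vstack([F,I]).astype(np.uint8),(800,500),interpolation=cv2.INTER_NEAREST))
s=F[8:16].mean(0); print([int(x) for x in s[40:90]]); s=I[1:8].mean(0); print([int(x) for x in s[40:90]])
E
```

```text
clock: 17.5
tool_pos: [0.4622, -0.3406, 0.1359]
eef_rot: [0.782, 0.624, -0.0, 0.002]
contact_force: [-0.2, -1.8, 6.1]
opening: 0.45
clock: 17.8
tool_pos: [0.4622, -0.3406, 0.1359]
eef_rot: [0.781, 0.625, 0.0, 0.002]
contact_force: [-0.7, -1.9, 6.4]
opening: 0.448
[array([-55.1, -45.1, -35.1, -25. , -15.3,  -5.4,   4.4,  13.8,  33. ,
        61.1,  76.7]), array([  1.7,  82.7, 122.7])]
[182, 182, 183, 181, 118, 82, 163, 185, 185, 185, 185, 186, 187, 178, 118, 104, 167, 186, 185, 185, 186, 191, 162, 56, 16, 13, 77, 175, 186, 185, 185, 186, 185, 142, 121, 162, 187, 187, 186, 186, 185, 186, 171, 129, 134, 180, 190, 187, 187, 187]
[188, 187, 188, 188, 189, 190, 191, 192, 192, 192, 192, 192, 191, 190, 190, 190, 189, 190, 190, 191, 153, 62, 52, 128, 190, 190, 189, 189, 189, 189, 190, 189, 189, 188, 188, 189, 188, 189, 189, 189, 189, 190, 190, 191, 191, 191, 191, 191, 190, 191]
```

Run:
```python
from h import *
from fit import lines
d=load('w12')
for c in ((.4605,-.3401),(.462,-.3401),(.462,-.3405)): L,I=lines(d,c); print(c,L,I[:1])
# mixer yaw from deck front edge in w12/w11
d=load('w11');print([ray(d,p,.108).round(4).tolist() for p in []])
```

```text
(0.4605, -0.3401) [-56.1 -46.5 -36.7 -26.9 -17.3  -7.5   2.2  11.7  21.4  31.1  40.8  50.5
  60.1  75.9] [0.]
(0.462, -0.3401) [-53.7 -25.4   2.1  29.5  57.4  72.9] [0.]
(0.462, -0.3405) [-54.1 -26.1   1.3  28.8  57.   72.8] [-0.5]
[]
```

```bash
python3 -m pendant '[[[0,0,0.02],[0,0,0],0.3],[[0,0,0.038],[0,0,0],0.3],[[0,0,0.038],[0,0,0],0.3],[[0,0,0.038],[0,0,0],0.3]]'
python3 - <<'E'
from h import *
from fit import lines
d=wrist('w13')
for c in ((.4605,-.3401),(.4605,-.339)): L,I=lines(d,c); print(c,L,I[:1])
E
```

```text
clock: 18.3
tool_pos: [0.4622, -0.3407, 0.1359]
eef_rot: [0.793, 0.61, 0.0, 0.002]
contact_force: [-1.1, -2.2, 6.3]
opening: 0.442
(0.4605, -0.3401) [-48.6 -38.9 -29.1 -19.4  -9.7   0.    9.6  19.3  28.9  38.6  48.4  58.
  73.8] [0.]
(0.4605, -0.339) [-57.4 -47.4 -37.4 -27.2 -17.4  -7.5   2.3  11.7  21.3  30.9  59.1  74.6] [1.7]
```

```bash
python3 -m pendant '[[[0,0,0],[0,0,0],0.5],[[0,0,0],[0,0,0],0.6],[[0,0,0],[0,0,0],0.6],[[0,0,0],[0,0,-0.02],0.6],[[0,0,0],[0,0,-0.06],0.6],[[0,0,0],[0,0,-0.1],0.6],[[0,0,0],[0,0,-0.1],0.6],[[0,0,0],[0,0,-0.1],0.6]]'
python3 - <<'E'
from h import *
from fit import lines
d=wrist('w14')
for c in ((.4605,-.3401),(.4605,-.339)): L,I=lines(d,c); print(c,L,I[:1])
move([.461,-.252,.16],0)
E
```

```text
clock: 19.15
tool_pos: [0.4615, -0.3394, 0.2352]
eef_rot: [0.793, 0.61, 0.0, 0.001]
contact_force: [-0.8, -0.8, -0.2]
opening: 0.601
(0.4605, -0.3401) [-48.9 -39.2 -29.1 -19.6   0.2  29.2  38.8  58.3] [0.1]
(0.4605, -0.339) [-47.5 -37.5 -27.2 -17.5  -7.4   2.4  31.1  59.5] [1.8]
w [-0.001, 0.0009, 1.3113] t [0.0844, -0.022, 0.0741] yaw 1.3113 q [1.02, 0.75, -0.83, 1.72, 0.65, 0.97, 1.24]
```

```bash
python3 -m pendant '[[[0,0,0.15],[0.03,-0.008,0],0],[[0,0,0.3],[0.0844,-0.022,0],0],[[0,0,0.45],[0.0844,-0.022,0],0],[[0,0,0.6],[0.0844,-0.022,0],0],[[0,0,0.75],[0.0844,-0.022,0],0],[[0,0,0.9],[0.0844,-0.022,0],0],[[0,0,1.05],[0.0844,-0.022,0.02],0],[[0,0,1.2],[0.0844,-0.022,0.05],0],[[0,0,1.311],[0.0844,-0.022,0.074],0],[[0,0,1.311],[0.0844,-0.022,0.074],0]]'
python3 -m pendant '[[[0,0,0],[0,0,0],0],[[0,0,0],[0,0,0],0],[[0,0,0],[0,0,0],0]]'
python3 - <<'E'
from h import *
move([.461,-.252,.13],0)
E
```

```text
clock: 20.2
tool_pos: [0.4587, -0.251, 0.157]
eef_rot: [1.0, 0.0, -0.004, -0.001]
contact_force: [-0.5, -0.2, 0.1]
opening: 0.004
clock: 20.5
tool_pos: [0.4623, -0.2523, 0.1617]
eef_rot: [1.0, 0.001, 0.001, 0.0]
contact_force: [-0.5, 0.5, 0.2]
opening: 0.005
w [0.0004, -0.0017, 0.001] t [-0.0013, -0.0003, 0.0317] yaw 0.001 q [0.65, 0.71, -0.39, 1.94, 0.47, 0.58, -0.05]
```

```bash
python3 -m pendant '[[[0,0,0],[-0.001,0,0.014],0],[[0,0,0],[-0.001,0,0.028],0],[[0,0,0],[-0.001,0,0.028],0],[[0,0,0],[-0.001,0,0.028],0]]'
python3 -m pendant '[[[0,0,0],[0,0,0.002],0],[[0,0,0],[0,0,0.004],0],[[0,0,0],[0,0,0.004],0],[[0,0,0],[0,0,0.004],0]]'
```

```text
clock: 20.9
tool_pos: [0.4615, -0.2526, 0.1337]
eef_rot: [1.0, 0.0, 0.001, 0.0]
contact_force: [-0.2, -1.2, 2.7]
opening: 0.005
clock: 21.3
tool_pos: [0.4615, -0.2526, 0.132]
eef_rot: [1.0, 0.0, 0.001, 0.001]
contact_force: [-5.0, 1.0, 27.0]
opening: 0.004
```

```bash
for i in 1 2; do python3 -m pendant '[[[0,0,0],[0,0,-0.001],0],[[0,0,0],[0,0,-0.001],0]]'|egrep 'pos|force'; done; for i in 1 2 3 4; do python3 -m pendant '[[[0,0,0],[0,0,-0.0015],0],[[0,0,0],[0,0,-0.0015],0],[[0,0,0],[0,0,-0.0015],0]]'|egrep 'pos|force'; done
```

```text
tool_pos: [0.4615, -0.2526, 0.1322]
contact_force: [-2.9, 1.2, 20.4]
tool_pos: [0.4615, -0.2526, 0.1323]
contact_force: [-0.6, -0.5, 11.3]
tool_pos: [0.4615, -0.2525, 0.1327]
contact_force: [1.2, -1.7, 3.0]
tool_pos: [0.4611, -0.2522, 0.1338]
contact_force: [2.3, -1.6, 3.7]
tool_pos: [0.4607, -0.2518, 0.1352]
contact_force: [0.9, -1.2, 1.8]
tool_pos: [0.4605, -0.2517, 0.1367]
contact_force: [1.4, -0.9, 1.8]
```

```bash
for i in 1 2 3; do python3 -m pendant '[[[0,0,0],[0,0,-0.001],0],[[0,0,0],[0,0,-0.001],0],[[0,0,0],[0,0,-0.001],0]]'|egrep 'pos|force'; done; python3 -m pendant '[[[0,0,0],[0,0,-0.03],0],[[0,0,0],[0,0,-0.08],0],[[0,0,0],[0,0,-0.12],0],[[0,0,0],[0,-0.04,-0.12],0],[[0,0,0],[0,-0.06,-0.12],0],[[0,0,0],[0,-0.06,-0.12],0],[[0,0,0],[0,-0.06,-0.12],0],[[0,0,0],[0,-0.06,-0.12],0]]'
python3 - <<'E'
from h import *
from plant import r
d=r.snapshot('scene');e=wrist('w15')
s=d['image'][180:290,220:390,::-1]
a=cv2.resize(s,(440,285),interpolation=cv2.INTER_CUBIC); b=cv2.resize(e['image'][:300,150:450,::-1],(440,440))
a=cv2.copyMakeBorder(a,0,155,0,0,cv2.BORDER_CONSTANT); 
cv2.imwrite('pics/fin.png',cv2.resize(np.hstack([a,b]),(800,400)))
E
```

```text
tool_pos: [0.4605, -0.2517, 0.1377]
contact_force: [1.2, 0.9, 1.5]
tool_pos: [0.46, -0.2521, 0.1385]
contact_force: [-1.0, 0.7, -0.3]
tool_pos: [0.4606, -0.2521, 0.1398]
contact_force: [-1.3, -0.1, 0.8]
clock: 24.6
tool_pos: [0.4604, -0.1935, 0.2594]
eef_rot: [1.0, -0.001, -0.0, 0.0]
contact_force: [-0.3, -0.2, -0.1]
opening: 0.002
```

View pics/fin.png

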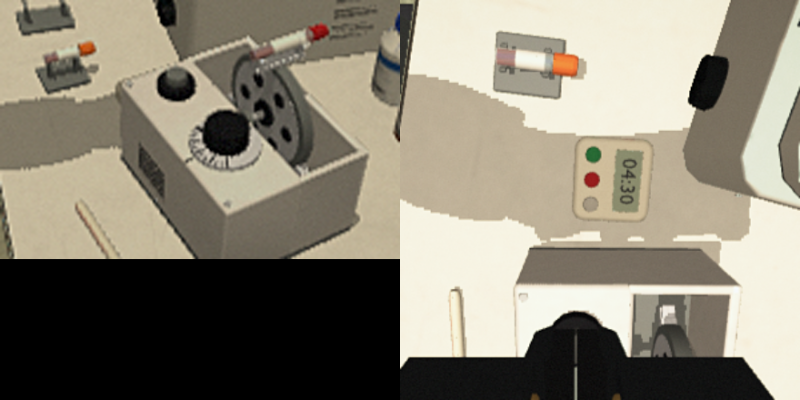

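Run:
```python
from h import *
from plant import r
d=r.snapshot('scene'); h=cv2.cvtColor(d['image'],cv2.COLOR_RGB2HSV)
m=((h[...,0]<6)|(h[...,0]>172))&(h[...,1]>150)&(h[...,2]>60); m[:,:330]=0;m[230:]=0
k,l,st,ce=cv2.connectedComponentsWithStats(m.astype(np.uint8)); i=1+np.argmax(st[1:,4])
print(ce[i],'expected cap',proj(d,[.573,-.3134,.178]),'1cm x',proj(d,[.583,-.3134,.178]),'5mm z',proj(d,[.573,-.3134,.183]))
r.finish_job()
```

```text
[355.41666667 193.11111111] expected cap [353.8313954  193.80155778] 1cm x [357.48506707 192.45443153] 5mm z [354.13373319 191.97243756]
the job is handed in; nothing more can be done
```

The job is done in the order you asked and handed in at about 25 s of the 72 s allowed. No check failed.

- **Wheel:** I carried it round by the rim in two pinches, plus a small correction. After letting go, the cradle measured within about 0.01 rad of the top.
- **Long tube:** It lies lengthways in the cradle with the cap towards the back. The wrist camera put the cap about 1 mm off its centred position along the axle. The last check with the scene camera came out nearer 4 mm, but there one pixel is about 3 mm, so I trust the wrist reading more. The height matched a seated tube.
- **Dial:** After I released it, the long 60 line stood within about 0.3° of the index line.
- **Start button:** I pressed it to a hard stop at 27 N. The gripper travelled about 6 mm between the stop and losing contact on the way up, so the button went fully down and came back up.
- **Everything else:** In the last picture the short tube is still in its rest. The timer, and the part of the pen in view, looked undisturbed. I did not check the tweezers and cup at the end, but the arm did not work near them.

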